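# Clip on the temperature sensor and hold its receiver's pairing button

### The job

Squeeze the sprung sensor clip off its parking strip and clip it over the upright aluminium fin of the green warming plate, pushed well down, jaws across the fin, and let go of it. Then take the wooden-handled steel pin (the stylus, with the tall straight handle) from the tool block, reach it upright through the hole beside the aerial stub on top of the white receiver, and press the recessed pairing button fully down. Finish while still holding the button down with the pin in the gripper; do not press the other recessed button, and leave everything else where it is.

Things in the scene. Friction and masses are not known exactly. Their poses are not given: they have to be found in the camera images.
- clip: sprung sensor clip standing astride an edge, jaws down, 22 mm wide along x, y across the edge, z up, 50 g. Origin: the throat, mid-thickness of a clamped 5 mm edge, at the stop that rests on the edge's top. Fixed half: upright grey plastic bar, z -24 to +44 mm, y -12.5 (flat outer face) to -2.5 mm (jaw face). Steel lever on the +y side, handles 44 mm up.
- clip_squeeze (a point): where to squeeze the clip: 30 mm above its origin, same axes. Close on the handles along y, pads about 11 to 44 mm above the origin, centred on y = 0, until they stop: both outer faces are then upright, at y = -12.5 and +12 mm (24.5 mm over both). Takes about 10 N; grip with 20 to 35 N.
- clip_lever (a joint): lever angle: 0 shut, 0.16 rad clamped on a 5 mm edge (its handle then leans out to y = 25 mm at its top), 0.56 rad squeezed to its stop (the space between the jaws is then y = -2.5 to +6.5 mm at the throat, wider below: bring the edge in near y = +2 mm). Pivot at y = 5, z = 6 mm of the clip; jaw pad at z = -10 to -22 mm. Spring 0.12 N m clamped, 0.24 N m at the stop.
- dock: black parking dock, 80 x 75 x 22 mm, with an upright aluminium strip along its x, 5 mm thick, 55 mm long, top edge 80 mm above the bench, on which the clip starts clamped. Fixed. Origin: centre of the underside.
- former: green insole warming plate (bench machine), 220 (x) x 200 (y) mm, case 70 mm high, insoles on top up to 87 mm. Fixed. Origin: centre of the underside, z up. Upright fin along its right (-y) side.
- fin_edge (a point): middle of the top edge of the machine's aluminium fin, 120 mm above the bench. x along the edge (fin 120 mm long), y across it (5 mm thick), z up; the fin stands 50 mm above the case, all 5 mm thick, and can take the clip either way round.
- block: wooden tool block, 120 (x) x 70 (y) x 60 mm high, two 10 mm holes 30 mm either side of the middle along x; the stylus stands in the one at x = -30 mm, the burnisher in the other. Fixed. Origin: centre of the underside.
- stylus: steel pin with a wooden handle, the stylus. Origin: the tip of the pin; z runs up along it. Steel shank 6 mm across and 55 mm long, then a straight round wooden handle 24 mm across from z = 55 to 125 mm. Stands upright in the block, shoulder on the block's top (z = 60 mm), tip 5 mm above the bench: lift it 60 mm to clear. 70 g.
- receiver: white receiver box, 120 (x) x 80 (y) x 60 mm high. Fixed. Two round holes of 16 mm, 28 mm either side of the middle along y, each with a black button (20 mm across) recessed 24 mm below the top. A black aerial stub (18 mm across, 18 mm high) stands on top 45 mm along +x from the pairing button's hole. Origin: centre of the underside.
- pair_hole (a point): centre of the mouth of the pairing button's hole (beside the aerial stub), in the receiver's top, 60 mm above the bench; z up, the button's top is 24 mm below
- pair_button (a joint): travel of the pairing button, 0 up to 0.006 m fully down; springs back. 1.8 N starts it, 6 N holds it fully down. It counts as down beyond 0.0045 m.
- other_hole (a point): centre of the mouth of the other hole, far from the aerial: not to be used
- other_button (a joint): travel of the other button, 0 up to 0.006 m; must stay up
- burnisher: edge burnisher in the other hole of the tool block, 60 mm along the block's x from the stylus: bulbous pale wooden head 36 mm across, 36 mm tall. Leave it in its hole.
- last_a: wooden shoe last lying on the bench, 220 x 68 mm, 85 mm tall; bystander
- last_b: wooden shoe last like last_a; bystander
- glue_jar: glue jar with a white cap, 72 mm across, 85 mm tall; bystander
- tin: flat round metal tin, 50 mm across, 28 mm tall; bystander
- spool: wooden thread spool, standing, 40 mm across, 40 mm tall; bystander
- hammer: hammer lying on the bench; bystander
- tray: grey two-part tack tray, 130 x 100 x 35 mm; bystander
Not all that is in view belongs to the job. There is more than one size of the clip; the job needs the smallest.

How it is judged:
By the outcome, as a careful person would: the job done as asked, in the order asked, and still so for the second after the job is handed in, while the arm keeps its last pose, push and grip.
It also fails if it takes over 67 s, if anything falls off the work surface, if the arm or the gripper's body presses on something with over 40 N, if the wrist force passes 120 N, or if a joint passes its speed limit or range.

### The arm

A 6-joint arm with a two-finger parallel gripper is mounted at the origin on the work surface. World frame = base frame: x ahead of the robot, y to its left, z up, the work surface at z = 0. Lengths are in m, angles in rad, forces in N, time in s.
With the tool pointing down it reaches from about 0.35 to 0.975 m from the base axis. Payload 7.1 kg.
Tool frame: the origin (TCP) lies on the centre line of the jaws, within the pads' length; the fingertips stand 19 mm ahead of it and the grasp point (between the pads) is the TCP (r.tip_extent is the z of the fingertips in the tool frame, in m); z points along the fingers, y is the line along which they close (so a half turn about z gives the same grasp; the last joint's range is limited). The gripper opens to 88 mm and grips with 3 to 60 N. Pads are 20 mm wide; open, the fingers measure 115 mm over their backs; the gripper's body (75 mm by 178 mm) begins 61 mm behind the grasp point.
Start: joints at [1.284, 0.423, 1.63, -0, 1.089, -0.019], TCP at [0.165, 0.603, 0.242] pointing down, gripper open.
Joint ranges: [-3, 3], [-0.9, 2.11], [0.09, 2.58], [-1.31, 4.45], [0.11, 2.69], [-2.54, 2.54]. Speed limits (rad/s): [2.39, 2.39, 3.01, 3.14, 3.14, 3.14].

### API

Orientations are given as a unit quaternion [w, x, y, z].
In Python, from bench import r gives the robot as it stands. Calls block until the motion is done:
- r.move_ptp(position, orientation): joint-space move of the TCP to a pose.
- r.movel(position, orientation=None, speed=0.15): straight line of the TCP; orientation=None keeps the orientation; speed is the mean speed in m/s.
- r.movej(angles): joint-space move.
- r.open_gripper() and r.close_gripper(grip_force=None): open the fingers fully, or close them until they stop; grip_force is the grip in N (None keeps the last).
- r.sleep(seconds).
- r.inverse_kinematics(position, orientation): joint angles nearest the present ones, or None.
- r.camera(name): name is "side" or "top" or "wrist"; returns a dict with "frame" (420x560x3 uint8, red, green, blue), "z_map" (420x560 float32, m along the optical axis (not along the pixel's ray), 0 where there is no reading), "fovy" (degrees; the focal length in pixels is half the picture's height over the tangent of half this angle, whatever the lens; pixels are square), "cx", "cy" (the principal point, pixels), "R" (3x3) and "t" (3): a world point X has camera coordinates R X + t; the wrist camera has in their place "hand_eye" (4x4, takes a point from camera to tool coordinates, whose origin is the TCP and whose axes are the flange's). Camera axes: x right, y down, z forward; pixel columns grow to the right and rows downward; lengths in m; the calibration is good to about 2 mm. A picture is of the moment at which its call begins: read the wrist's pose just before it.
A pose or a line that the arm cannot do raises r.Unreachable and nothing moves.
- r.close_job(): hands the job in; it is judged then, once.
Readings, each from a call of its own:
- r.read_time_s(): time.
- r.read_joint_positions(): joint angles.
- r.read_joint_velocities(): joint speeds.
- r.read_effort(): joint torques, N m.
- r.read_position(): TCP position.
- r.read_ee_rot(): TCP orientation.
- r.read_ft_force(): force on the tool from outside, world axes, zero at the start.
- r.read_ft_torque(): the same for the moment, N m.
- r.read_finger_gap(): opening from 0.0 (shut) to 1.0 (fully open).
- r.read_finger_force(): force on a finger pad.
Only numpy, scipy, OpenCV 4.12 (cv2) and the standard library are available. Lean on these libraries where they do the work, as an engineer would, in place of code of your own. Each camera call takes 0.05 s, during which the arm holds its last target. There are 200 camera calls.

## Working session

There is one attempt and no reset: what is moved stays moved. The work goes in short steps, each a Python script; the robot and the scene stay as the last script left them, time stands still between calls to the robot, and variables do not carry over. Pictures are saved under pics/ and viewed, at most 10 in all, crops included, and the job is handed in when it is done.

```bash
ls; mkdir -p pics; python3 - <<'E'
from bench import r
import numpy as np,cv2,pickle
for n in("top","side"):
    c=r.camera(n); pickle.dump(c,open(n+".pkl","wb"))
    cv2.imwrite(f"pics/{n}0.png",c["frame"][:,:,::-1])
    print(n,c["fovy"],c["cx"],c["cy"],c["R"],c["t"],(c["z_map"]>0).mean())
c=r.camera("wrist");print(c["hand_eye"],c["fovy"]);print(r.read_ee_rot(),r.tip_extent,r.read_time_s())
E
```

```text
pics
top 48.774575847755585 276.2103793421936 213.8837491863139 [[-0.00503444 -0.99998607  0.00158338]
 [-0.99152369  0.00478625 -0.12983781]
 [ 0.12982842 -0.00222362 -0.99153398]] [-0.02217354  0.55416021  1.21622063] 0.9959651360544217
side 46.0001713622401 281.838610711619 203.47679301717534 [[ 0.98045946 -0.19670984  0.00211959]
 [-0.1266809  -0.63958457 -0.75821074]
 [ 0.15050317  0.74312638 -0.65200612]] [-0.51322613  0.12814385  1.08122733] 0.9959608843537415
[[ 1.88786980e-04 -9.67547171e-01 -2.52690398e-01  6.81400311e-02]
 [ 9.99999268e-01  4.84681396e-04 -1.10872939e-03  2.00197241e-04]
 [ 1.19522232e-03 -2.52690004e-01  9.67546554e-01 -1.41969439e-01]
 [ 0.00000000e+00  0.00000000e+00  0.00000000e+00  1.00000000e+00]] 61.10559013920828
[-9.78509781e-05  1.33505381e-01  9.91047916e-01 -5.75396065e-04] 0.019 0.15
```

View pics/top0.png

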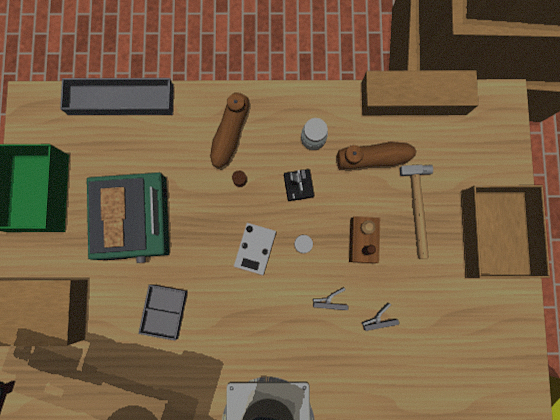

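View pics/side0.png

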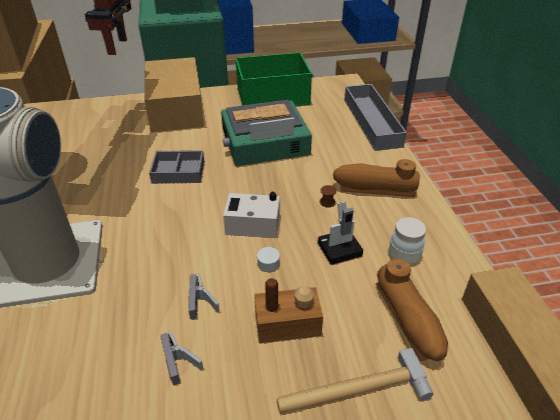

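Both views show the whole scene. In the top view:
- Clip candidates: one on the dock at (298,180), and larger ones lying loose at (330,300) and (380,318). I choose the one on the dock.
- Stylus candidates: the dark straight handle at (369,250), and the pale bulb at (367,228), which is the burnisher.
- Receiver at (255,248), with its aerial at (249,229).
- Fin at (153,210).

Next I'll measure these and check them in a crop.

```bash
cat > h.py <<'E'
import numpy as np,cv2
def world(c,T=None):
    "per-pixel world points; T = tool pose 4x4 for the wrist camera"
    z=c["z_map"].astype(float);h,w=z.shape;f=h/2/np.tan(np.radians(c["fovy"])/2)
    u,v=np.meshgrid(np.arange(w),np.arange(h))
    P=np.stack([(u-c["cx"])/f*z,(v-c["cy"])/f*z,z],-1)
    if T is None: return (P-c["t"])@c["R"]
    M=T@c["hand_eye"]; return P@M[:3,:3].T+M[:3,3]
def rect(W,mask):
    (x,y),(a,b),th=cv2.minAreaRect((W[mask][:,:2]*1000).astype(np.float32))
    return np.round([x,y,a,b,th],1)
E
python3 - <<'E'
from h import *;import pickle
c=pickle.load(open("top.pkl","rb"));W=world(c);z=W[...,2];u,v=np.meshgrid(np.arange(560),np.arange(420))
def box(a,b,c_,d): return (u>=a)&(u<=b)&(v>=c_)&(v<=d)
def rep(n,m):
    print(n,m.sum(),rect(W,m),"mean",W[m].mean(0).round(4),"zmed",np.median(z[m]).round(4))
rep("former",box(80,172,168,262)&(z>.06)&(z<.076)); rep("formerall",box(80,175,168,262)&(z>.03))
rep("fin",box(140,172,168,262)&(z>.105))
rep("dock",box(280,318,160,204)&(z>.012)&(z<.03)); rep("strip",box(280,318,160,204)&(z>.07)&(z<.085)); rep("clip",box(280,318,160,204)&(z>.095));
rep("recv",box(230,280,215,280)&(z>.052)&(z<.066)); rep("aerial",box(230,280,215,280)&(z>.07)); rep("holes",box(238,272,230,262)&(z<.048)&(z>.02))
rep("block",box(345,385,212,268)&(z>.052)&(z<.066)); rep("stylus",box(345,385,212,268)&(z>.115)); rep("burn",box(345,385,212,240)&(z>.08))
f=c["frame"][:,:,::-1]
cr=lambda a,b:cv2.resize(f[b:b+52,a:a+70],(560,416)[0:2],interpolation=cv2.INTER_CUBIC)
s=pickle.load(open("side.pkl","rb"))["frame"][:,:,::-1]
A=cv2.resize(f[160:210,275:325],(400,300*400//300)[:2],interpolation=2);B=cv2.resize(f[220:275,230:285],(400,400),interpolation=2)
cv2.imwrite("pics/crop1.png",np.hstack([A,B]))
hh=box(225,285,215,280)&(z>.02)&(z<.05)
print([(a,b,round(float(z[b,a]),3)) for b,a in np.argwhere(hh)][::4][:40])
E
```

```text
former 2142 [549.3 372.9 222.6 201.4   4. ] mean [0.5441 0.3428 0.071 ] zmed 0.0712
formerall 6674 [537.1 225.6 519.3 246.2  84.9] mean [0.5443 0.3636 0.0843] zmed 0.0786
fin 178 [466.1 163.5 388.6  94.8  54.4] mean [0.5456 0.2688 0.1894] zmed 0.1194
dock 588 [639.5 -87.8  81.3  75.1   8.5] mean [ 0.6326 -0.0873  0.0226] zmed 0.0228
strip 31 [639.5 -89.1  52.9  15.5  19.4] mean [ 0.6319 -0.0896  0.0789] zmed 0.0799
clip 100 [524.3 -62.5  40.6 274.8  81.5] mean [ 0.6301 -0.079   0.174 ] zmed 0.1204
recv 1281 [461.3  32.   80.  120.1  73.5] mean [0.459  0.0316 0.061 ] zmed 0.061
aerial 52 [457.4  11.  146.6  15.9  32.9] mean [0.4771 0.0262 0.4236] zmed 0.0791
holes 56 [461.   30.   76.1  47.3  73.4] mean [0.4612 0.0297 0.0376] zmed 0.0377
block 935 [ 484.1 -261.1   70.8  120.4   86.7] mean [ 0.4807 -0.2585  0.0607] zmed 0.0608
stylus 92 [ 429.  -145.2   21.4  256.5   12.2] mean [ 0.4431 -0.2193  0.3165] zmed 0.1301
burn 168 [ 457.3 -149.6   34.4  287.    26.6] mean [ 0.5063 -0.2483  0.1565] zmed 0.094
[(np.int64(275), np.int64(234), 0.021), (np.int64(244), np.int64(243), 0.041), (np.int64(243), np.int64(244), 0.04), (np.int64(247), np.int64(244), 0.035), (np.int64(244), np.int64(245), 0.037), (np.int64(242), np.int64(246), 0.042), (np.int64(246), np.int64(246), 0.04), (np.int64(245), np.int64(247), 0.037), (np.int64(264), np.int64(249), 0.034), (np.int64(263), np.int64(250), 0.038), (np.int64(267), np.int64(250), 0.038), (np.int64(266), np.int64(251), 0.038), (np.int64(264), np.int64(252), 0.041), (np.int64(263), np.int64(253), 0.034), (np.int64(269), np.int64(254), 0.039), (np.int64(266), np.int64(265), 0.021)]
```

View pics/crop1.png

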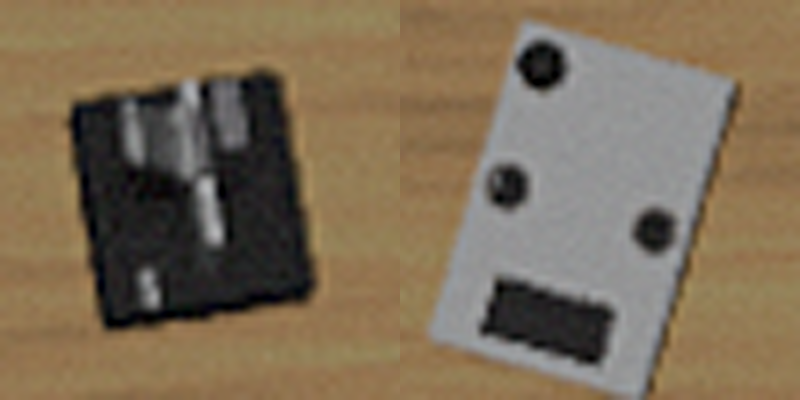

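The crop shows the dock clip with its wide grey fixed bar on the right (-y) at (230,115), and its lever leaning left (+y) at (130,130). The receiver's aerial is at the top left (540,65), so the left hole (505,187) is the pairing hole. Next I'll hover over the clip with the wrist camera, aligned to the dock's 8.5° yaw.

```bash
cat >> h.py <<'E'
from scipy.spatial.transform import Rotation as Ro
def down(yaw):
    "tool z down, tool y at yaw+90 deg +180k; the lesser |j6| of the two"
    from bench import r
    return [np.roll((Ro.from_euler('z',yaw+k,degrees=True)*Ro.from_euler('x',180,degrees=True)).as_quat(),1) for k in(0,180)]
def best(p,yaw):
    from bench import r
    qs=[(abs(j[5]),q) for q in down(yaw) if (j:=r.inverse_kinematics(p,q)) is not None]
    return min(qs,key=lambda t:t[0])[1]
def wrist():
    from bench import r
    T=np.eye(4);T[:3,3]=r.read_position();q=r.read_ee_rot();T[:3,:3]=Ro.from_quat(np.roll(q,-1)).as_matrix()
    c=r.camera("wrist");return c,world(c,T)
E
python3 - <<'E'
from h import *;from bench import r;import pickle
c=pickle.load(open("top.pkl","rb"));W=world(c);z=W[...,2];u,v=np.meshgrid(np.arange(560),np.arange(420))
b=lambda a,b_,c_,d:(u>=a)&(u<=b_)&(v>=c_)&(v<=d)
for n,m in(("fin",b(140,172,168,262)&(z>.105)&(z<.13)),("clip",b(280,318,160,204)&(z>.11)&(z<.13)),("aerial",b(230,280,215,280)&(z>.07)&(z<.085)),("hole",b(238,252,238,252)&(z<.045)),("sty",b(345,385,232,268)&(z>.12)&(z<.135))):
    print(n,m.sum(),rect(W,m),np.median(W[m],0).round(4))
q=best([.65,-.088,.26],8.5);print(q)
r.move_ptp([.65,-.088,.26],q);print(r.read_joint_positions(),r.read_time_s())
c,W=wrist();pickle.dump((c,W),open("w1.pkl","wb"))
cv2.imwrite("pics/w1.png",c["frame"][:,:,::-1])
E
```

```text
fin 167 [555.9 288.9 120.    7.6   4.5] [0.5554 0.288  0.1192]
clip 68 [644.  -80.3  23.3  38.1   8.7] [ 0.643  -0.0907  0.1222]
aerial 37 [511.8  46.   16.7  14.8  44.7] [0.5117 0.0462 0.0781]
hole 57 [4.756e+02 6.740e+01 3.340e+01 2.720e+01 2.000e-01] [0.4731 0.0749 0.0038]
sty 72 [ 453.1 -258.6   22.9   20.1   88.7] [ 0.4531 -0.2583  0.1294]
[6.10639624e-17 9.97250185e-01 7.41084902e-02 4.53783627e-18]
[-1.51449378e-01  4.49861421e-01  1.54181014e+00  1.65922120e-04
  1.14998294e+00  1.26963363e+00] 3.1167
```

View pics/w1.png

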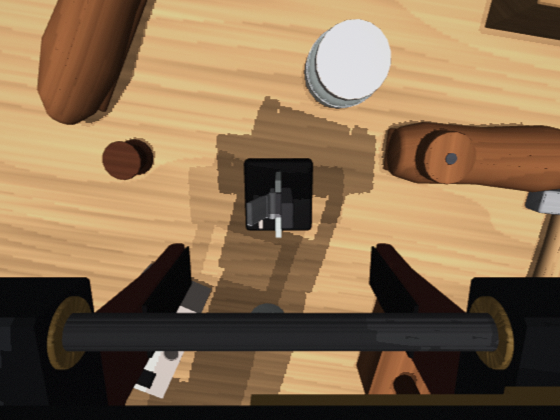

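The wrist view shows the dock at (278,195), with its strip running vertically and the clip astride it at about (268,207). I'll get the clip's coordinates from depth.

```bash
python3 - <<'E'
from h import *;import pickle
c,W=pickle.load(open("w1.pkl","rb"));z=W[...,2];u,v=np.meshgrid(np.arange(560),np.arange(420))
b=(u>235)&(u<325)&(v>150)&(v<245)
a=np.radians(8.5);Rm=np.array([[np.cos(a),np.sin(a)],[-np.sin(a),np.cos(a)]])
def loc(m): 
    p=(W[m][:,:2]*1000-[639.5,-87.8])@Rm.T; return p
for n,m in(("dock",b&(z>.015)&(z<.026)),("strip",b&(z>.076)&(z<.083)),("hi",b&(z>.117)&(z<.13))):
    p=loc(m);print(n,m.sum(),rect(W,m),"local min/max",p.min(0).round(1),p.max(0).round(1),"zmed",np.median(z[m]).round(4))
c,W=pickle.load(open("top.pkl","rb")),None;W=world(c);z=W[...,2];b=(u>280)&(u<318)&(v>160)&(v<204)
m=b&(z>.116)&(z<.13);p=loc(m)
print("top hi",p[np.argsort(p[:,1])][::2].round(0).astype(int).tolist(),)
m=b&(z>.076)&(z<.083);print("top strip",loc(m).round(0).astype(int).tolist())
crop=pickle.load(open("w1.pkl","rb"))[0]["frame"][145:245,230:330,::-1]
cv2.imwrite("pics/w1c.png",cv2.resize(crop,(600,600),interpolation=2))
E
```

```text
dock 3310 [638.1 -86.9  80.4  75.    8.8] local min/max [-41.5 -36.6] [39.  38.6] zmed 0.0208
strip 203 [638.8 -91.6  55.3  13.9   8.4] local min/max [-28.9 -10.6] [26.4  3.3] zmed 0.0791
hi 448 [643.1 -79.4  21.6  37.8   8.7] local min/max [ -5.9 -11.2] [15.7 26.7] zmed 0.1224
top hi [[11, -12], [5, -11], [17, -11], [0, -10], [-6, -10], [11, -10], [6, -9], [1, -8], [-2, -8], [-5, -7], [11, -7], [2, -6], [-1, -5], [-3, -5], [-6, -5], [7, -4], [1, -3], [-1, -3], [13, -2], [7, 19], [-1, 20], [12, 21], [6, 22], [1, 22], [-2, 23], [12, 23], [6, 24], [2, 25], [-3, 26]]
top strip [[26, 1], [25, -2], [23, 2], [24, -1], [21, 2], [-5, -2], [-5, -5], [-5, -10], [-7, -2], [-10, -1], [-13, 2], [-13, -1], [-14, 2], [-18, 0], [-18, -3], [-21, 1], [-21, -2], [-23, 1], [-24, -1], [-25, 1]]
```

View pics/w1c.png

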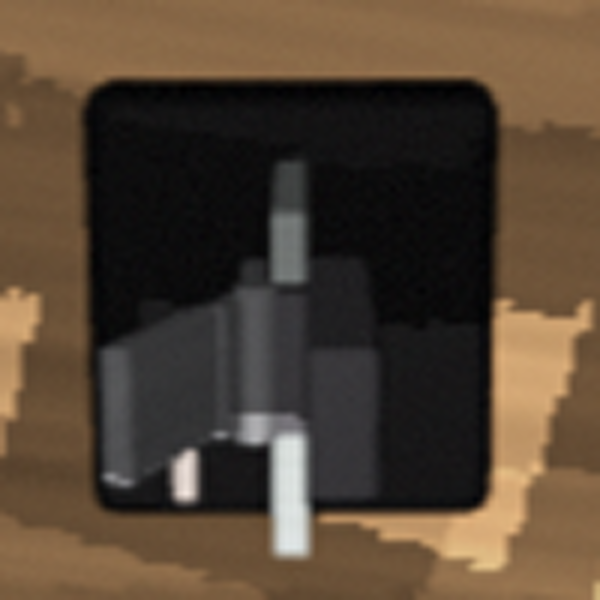

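The crop confirms it: lever on the left (+y), fixed bar on the right, clip about 5 mm towards +x from the strip's middle. Now grasp and lift.

```bash
python3 - <<'E'
from h import *;from bench import r
q=down(8.6)[0]
r.movel([.6445,-.0875,.111],q,speed=.12)
print(r.read_position(),r.read_ft_force())
r.close_gripper(28);r.sleep(.3)
print("gap",r.read_finger_gap()*88,r.read_finger_force(),r.read_ft_force())
r.movel([.6445,-.0875,.150],speed=.06);print(r.read_ft_force(),r.read_finger_gap()*88)
r.movel([.6445,-.0875,.22],speed=.15);print(r.read_ft_force(),r.read_finger_gap()*88,r.read_time_s())
c,W=wrist();cv2.imwrite("pics/w2.png",c["frame"][150:400,130:430,::-1]);cv2.imwrite("pics/s2.png",r.camera("side")["frame"][140:290,250:450,::-1].repeat(3,0).repeat(3,1))
E
```

```text
[ 0.64512396 -0.08760452  0.11186826] [ 0.60381231 -0.38762654  0.51015154]
gap 24.580911596995982 28.006871044635773 [-1.7050017   0.13999387  7.90279787]
[ 0.19486005 -0.71524374 -1.05004354] 24.680238188760026
[-0.70857739  0.64757028 -0.92755297] 24.159842173170116 7.275
```

View pics/s2.png

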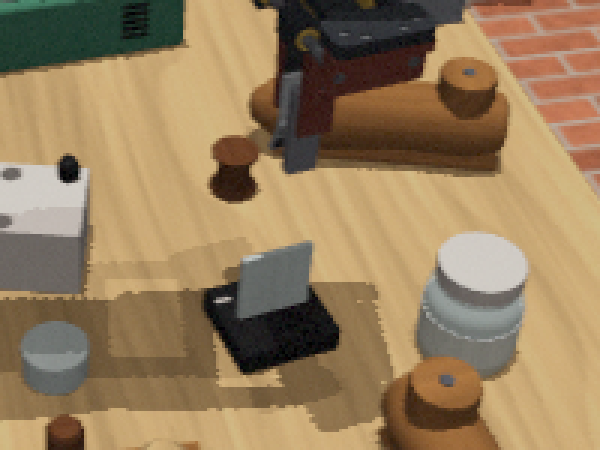

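The clip is held upright, clear of the strip and dock; the jaws are at (300,150). Next I'll hover over the fin and refine its position.

```bash
python3 - <<'E'
from h import *;from bench import r;import pickle
p=[.5555,.287,.25];q=down(4.5)[0]
j=r.inverse_kinematics(p,q);print(j)
r.move_ptp(p,q);r.sleep(.2);print(r.read_position(),r.read_time_s())
c,W=wrist();pickle.dump((c,W),open("w3.pkl","wb"));cv2.imwrite("pics/w3.png",c["frame"][:,:,::-1])
z=W[...,2];m=(abs(W[...,0]-.555)<.08)&(abs(W[...,1]-.288)<.03)&(z>.117)&(z<.124)
print(m.sum(),rect(W,m),np.median(z[m]))
a=np.radians(4.5);P=W[m][:,:2]*1000-[555.9,288.9];l=P@np.array([[np.cos(a),np.sin(a)],[-np.sin(a),np.cos(a)]]).T
for x in range(-60,60,20):
    s=l[(l[:,0]>=x)&(l[:,0]<x+20),1]
    if len(s):print(x,len(s),np.percentile(s,[2,50,98]).round(1))
vu=np.argwhere(m);print(vu.min(0),vu.max(0))
# jaw: held clip points
m2=(abs(W[...,0]-.5555)<.03)&(abs(W[...,1]-.287)<.03)&(z>.185)&(z<.235);print(m2.sum())
E
```

```text
[ 4.57846775e-01  4.14555222e-01  1.62236417e+00 -4.44089210e-16
  1.10467326e+00  1.95010329e+00]
[0.55601881 0.28603539 0.24990329] 9.0083
636 [573.1 290.9  81.7   4.6   4.1] 0.11899009322763629
-40 25 [-0.8  1.6  3.2]
-20 142 [-0.9  1.1  3.2]
0 151 [-1.   0.7  3. ]
20 154 [-1.   0.9  2.9]
40 164 [-1.9  0.4  2.7]
[135 272] [238 278]
1860
```

View pics/w3.png

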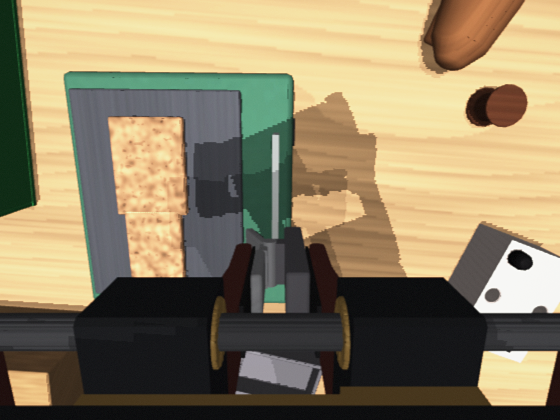

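In the wrist view the fin's top edge runs along columns 272-278 (rows 135-238), between the clip's lever (about 255) and bar (about 294). Descending with force checks.

```bash
python3 - <<'E'
from h import *;from bench import r
x,y=.556,.2871;q=down(4.3)[0]
r.movel([x,y,.182],q,speed=.1);r.sleep(.15);f0=r.read_ft_force();print(f0,r.read_position())
z=.182
while z>.1495:
    z-=.004 if z>.158 else .0015
    r.movel([x,y,z],speed=.04);f=r.read_ft_force()-f0;print(round(z,4),f.round(1))
    if f[2]>10 or np.hypot(f[0],f[1])>10: break
print(r.read_position(),r.read_ft_torque(),r.read_finger_gap()*88,r.read_time_s())
E
```

```text
[ 0.18133643 -0.39199514 -0.45530622] [0.55647761 0.287346   0.18287852]
0.178 [-0.1  1.   0.3]
0.174 [-0.4 -0.3  0.4]
0.17 [-0.1 -0.4 -0.5]
0.166 [-0.9  0.3  1. ]
0.162 [ 0.3 -0.5 -1. ]
0.158 [-0.2 -0.  -0.3]
0.1565 [-0.6  0.9  0.2]
0.155 [-1.1  1.  -1.1]
0.1535 [-0.2  0.9 -0.6]
0.152 [-1.3  0.   3.4]
0.1505 [-4.3 -1.4 14.6]
[0.55630006 0.28720241 0.15221213] [-0.38913531  0.94836035  0.04896956] 24.01055816395383 12.7917
```

The stop has met the fin top at the expected height, so I'll release, back off and check.

```bash
python3 - <<'E'
from h import *;from bench import r
r.open_gripper();r.sleep(.2)
p=[.556,.2871,.26];r.movel(p,speed=.15)
c,W=wrist();z=W[...,2];m=(abs(W[...,0]-.556)<.03)&(abs(W[...,1]-.289)<.035)&(z>.155)&(z<.17)
print(m.sum(),rect(W,m),np.median(z[m]),r.read_time_s())
a=c["frame"][100:300,180:380,::-1];b=r.camera("side")["frame"][80:180,215:315,::-1]
cv2.imwrite("pics/c4.png",np.hstack([cv2.resize(a,(400,400)),cv2.resize(b,(400,400))]))
E
```

```text
697 [555.6 296.3  21.7  38.9   2.5] 0.16225403925701887 15.0
```

View pics/c4.png

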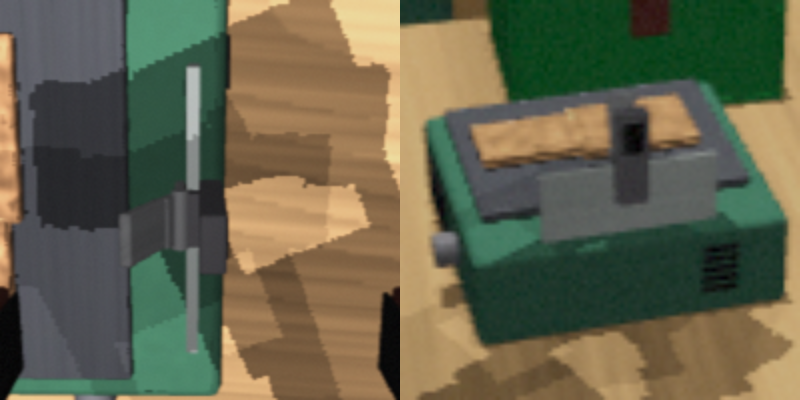

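The clip sits astride the fin with its jaws across it, seated at the stop (top at about 0.163 m) and released. On to the stylus.

```bash
python3 - <<'E'
from h import *;from bench import r
q=down(-3.3)[0];r.move_ptp([.4535,-.259,.24],q);r.sleep(.1)
c,W=wrist();z=W[...,2];m=(abs(W[...,0]-.4535)<.02)&(abs(W[...,1]+.259)<.02)&(z>.122)&(z<.135)
p=rect(W,m);print(m.sum(),p,np.median(z[m]))
m2=(abs(W[...,0]-.484)<.08)&(abs(W[...,1]+.261)<.06)&(z>.055)&(z<.064);print("block",rect(W,m2))
x,y=.5*p[0]/1000+.5*.4536,.5*p[1]/1000-.5*.259
if np.hypot(x-.4536,y+.259)>.004: raise SystemExit("check")
r.movel([x,y,.105],speed=.12);print(r.read_ft_force())
r.close_gripper(40);r.sleep(.2);print(r.read_finger_gap()*88,r.read_finger_force(),r.read_ft_force(),x,y)
r.movel([x,y,.20],speed=.12);r.sleep(.1)
print(r.read_finger_gap()*88,r.read_position(),r.read_time_s())
# approach the receiver, high
r.move_ptp([.4693,.0589,.22],down(0)[0]);r.sleep(.2);print(r.read_position(),r.read_time_s(),r.read_ft_force())
c,W=wrist();s=r.camera("side");import pickle;pickle.dump((c,W,s),open("w5.pkl","wb"))
t=r.camera("top")["frame"][200:290,200:290,::-1]
cv2.imwrite("pics/c5.png",np.hstack([c["frame"][120:420,120:440,::-1],cv2.resize(s["frame"][130:255,200:330,::-1],(312,300))]))
E
```

```text
751 [ 453.1 -258.6   22.6   23.3   88. ] 0.12838572372291235
block [ 482.3 -260.3   70.2  120.2   86.7]
[ 0.01133514 -0.45067656 -0.0354362 ]
23.65196331863116 39.999949894845486 [ 0.29935615 -0.14003024  0.30297774] 0.45335000000000003 -0.25880000000000003
23.28752010338068 [ 0.45281594 -0.25849824  0.19910555] 20.725
[0.46949053 0.05794791 0.21988298] 22.1333 [ 0.40414188 -0.09497876 -0.28155414]
```

View pics/c5.png

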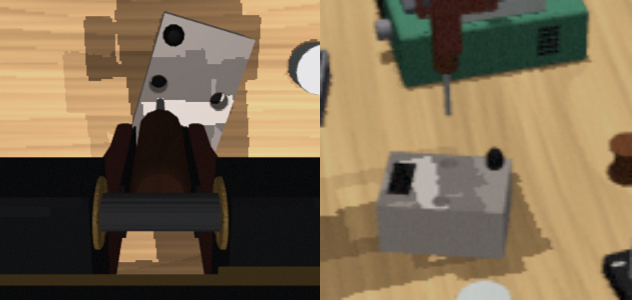

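The stylus hangs upright in the gripper. In the wrist crop the pairing hole is at (158,83), next to the aerial at (173,35). I'll refine the hole from the rays through its mouth and check the tip in the side view.

```bash
python3 - <<'E'
from h import *;from bench import r;import pickle
c,W,s=pickle.load(open("w5.pkl","rb"));z=W[...,2]
T=np.eye(4);T[:3,3]=[.4693,.0589,.22];T[:3,:3]=Ro.from_quat(np.roll(down(0)[0],-1)).as_matrix()
o=(T@c["hand_eye"])[:3,3]
m=(z<.055)&(z>.02);P=o+(W-o)*((.06-o[2])/(z-o[2]))[...,None]
for n,(x,y) in(("pair",(.469,.059)),("other",(.4534,.005))):
    k=m&(np.hypot(P[...,0]-x,P[...,1]-y)<.014)
    if k.sum()>10: (cx,cy),R=cv2.minEnclosingCircle((P[k][:,:2]*1000).astype(np.float32));print(n,k.sum(),round(cx,1),round(cy,1),round(R,1),(P[k][:,:2].mean(0)*1000).round(1))
k=(z>.055)&(z<.064)&(abs(W[...,0]-.461)<.09)&(abs(W[...,1]-.032)<.08);print("recv",rect(W,k))
k=(z>.07)&(z<.085)&(np.hypot(W[...,0]-.512,W[...,1]-.046)<.02);print("aerial",rect(W,k))
# top camera: same rays
c=pickle.load(open("top.pkl","rb"));W=world(c);z=W[...,2];o=-c["R"].T@c["t"];P=o+(W-o)*((.06-o[2])/(z-o[2]))[...,None]
k=(z<.055)&(z>.02)&(np.hypot(P[...,0]-.469,P[...,1]-.059)<.014);print("top pair",k.sum(),(P[k].mean(0)*1000).round(1))
# pin in the side view: points between tip and handle
Ws=world(s);k=(np.hypot(Ws[...,0]-.469,Ws[...,1]-.059)<.02)&(Ws[...,2]>.118)&(Ws[...,2]<.17)
for lo in(.118,.13,.14,.15):
    q=k&(Ws[...,2]>=lo)&(Ws[...,2]<lo+.011)
    if q.sum(): print("pin",lo,q.sum(),(np.median(Ws[q],0)*1000).round(1))
E
```

```text
pair 248 470.1 62.0 10.6 [468.7  60.2]
other 223 452.6 6.5 7.6 [452.7   6.5]
recv [460.2  32.6  80.2 119.   73.6]
aerial [511.   47.   16.2  16.2   0.6]
top pair 26 [468.8  58.9  60. ]
pin 0.118 7 [467.9  55.  123.4]
pin 0.13 8 [466.7  57.  134.2]
pin 0.14 13 [467.1  55.9 145.4]
pin 0.15 13 [467.5  56.7 155.3]<stdin>:12: RuntimeWarning: divide by zero encountered in divide
<stdin>:12: RuntimeWarning: invalid value encountered in multiply
```

The hole is at about (0.469, 0.059), and the pin hangs upright within 2 mm of the TCP axis. Descend and press.

```bash
python3 - <<'E'
from h import *;from bench import r
x,y=.469,.0593
r.movel([x,y,.165],speed=.12);r.sleep(.2);f0=np.mean([r.read_ft_force() for _ in range(5)],0)
z=.165
r.movel([x,y,.142],speed=.04);print((r.read_ft_force()-f0).round(1));z=.142
while z>.122:
    z-=.001;r.movel([x,y,z],speed=.03);r.sleep(.1)
    f=np.mean([r.read_ft_force() for _ in range(4)],0)-f0;print(round(z,4),f.round(1),r.read_position()[2].round(4))
    if f[2]>14 or np.hypot(*f[:2])>8: break
print(r.read_ft_torque(),r.read_finger_gap()*88,r.read_time_s())
s=r.camera("side")["frame"][130:255,200:330,::-1];t=r.camera("top")["frame"][200:290,205:295,::-1]
cv2.imwrite("pics/c6.png",np.hstack([cv2.resize(s,(400,400)),cv2.resize(t,(400,400))]))
E
```

```text
[-0.4  0.3 -0.9]
0.141 [ 0.7  0.2 -0.4] 0.1411
0.14 [ 1.1 -0.9 -0.3] 0.14
0.139 [ 0.6 -0.5 -0.4] 0.139
0.138 [ 1.5 -0.1 -0.4] 0.138
0.137 [ 0.9 -0.4  0.1] 0.137
0.136 [ 0.7  0.5 -0.3] 0.136
0.135 [ 0.  -0.9  2.1] 0.1351
0.134 [ 0.3 -0.1  2.5] 0.134
0.133 [-0.3 -0.9  2.8] 0.133
0.132 [-0.1  0.2  4.1] 0.1321
0.131 [ 0.3 -0.8  3.8] 0.131
0.13 [ 0.8 -0.1  5.2] 0.13
0.129 [-1.6 -1.5 11.3] 0.1295
0.128 [-3.2 -0.4 19.9] 0.1293
[-0.11740498  1.09180612  0.02375614] 23.660301800698328 28.7167
```

View pics/c6.png

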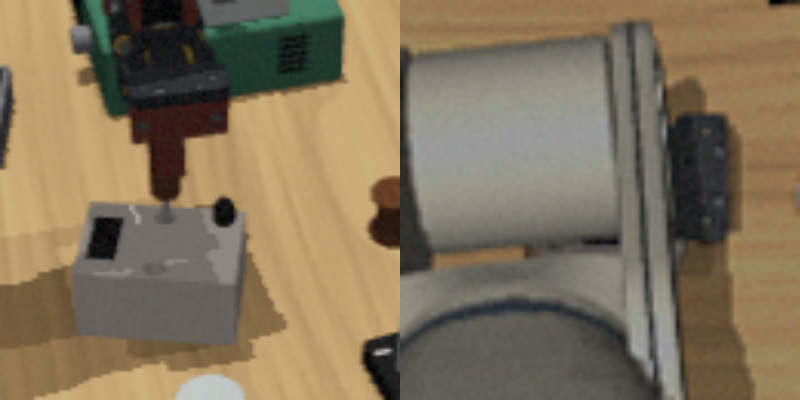

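The pin is in the hole beside the aerial (left pane, (165,210)). The force rose from 2 to 5 N over the travel, then hit the hard stop, so the button is fully down. I'll ease the push slightly and hand in.

```bash
python3 - <<'E'
from bench import r
r.movel([.469,.0593,.1287],speed=.02);r.sleep(.3);print(r.read_ft_force(),r.read_position(),r.read_time_s())
print(r.close_job())
E
```

```text
[-1.80830684 -0.15950751 14.1428818 ] [0.46937935 0.0593245  0.12948218] 29.3667
the job is handed in; nothing more can be done
None
```

The job is handed in at 29.4 s: the smallest clip is seated on the fin and released, and the stylus is still holding the pairing button against its stop at about 14 N; the judge returned no verdict.

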